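# Seat the boom's tapered post in its bench socket

## Robot

A 7-joint arm with a two-finger parallel gripper is mounted at the origin on the work surface. World frame = base frame: x ahead of the robot, y to its left, z up, the work surface at z = 0. Lengths are in m, angles in rad, forces in N, time in s.
With the tool pointing down it reaches from about 0.425 to 0.875 m from the base axis. Payload 4.7 kg.
Tool frame: the origin (TCP) lies at the very end of the fingers, on their centre line; the grasp point (between the pads) lies 19 mm behind it; x points along the fingers, y is the direction in which the jaws open and shut, and the axes are right-handed (so a half turn about x gives the same grasp; the last joint's range is limited). The gripper opens to 87 mm and grips with 3 to 60 N. Pads are 19 mm wide; open, the fingers measure 117 mm over their backs; the gripper's body (75 mm by 190 mm) begins 51 mm behind the grasp point.
Start: joints at [1.357, 0.321, -0.07, 1.45, 0.023, 1.371, -0.057], TCP at [0.147, -0.633, 0.223] pointing down, gripper open.
Joint ranges: [-2.86, 2.86], [-0.3, 2.09], [-1.38, 1.24], [0.06, 2.45], [-1.56, 4.7], [0.09, 2.05], [-2.69, 2.69]. Speed limits (rad/s): [2.57, 2.57, 3.14, 3.14, 3.14, 3.14, 3.14].

## Interface

Orientations are given as a rotation vector (axis times angle).
In Python, from bench import ctrl gives the robot as it stands.
- The arm moves only by the tool step_arm, never from a script. Its argument "increments" is one flat list of numbers, 6 for each row, row after row: the shift along the tool's x, y, z in cm, then the turn, a rotation vector about the tool's x, y, z in rad. In form: [tx, ty, tz, ax, ay, az, tx, ty, tz, ax, ay, az, ...]. A call has 1 to 12 rows; each row shifts and turns the commanded pose from where the row before left it, along the tool's axes as they then stand; what a row does not reach is not made up. A row lasts 1/8 s, in which the tool goes at most 62.5 mm and 10.7 degrees, less where a joint would pass 70% of its speed; a pose out of reach is approached as far as the arm can. A call with a gripper value outside its range is refused whole. "fingers" is the opening in per cent of the stroke, from 0 (shut) to 100 (fully open), set as the call begins (left out, the last holds). The fingers move at their own pace and stop on an object; "force" is the grip in N (left out, the last holds). Time passes only in rows, so rows that do not move let the fingers close. It gives the time, the measured TCP pose, the force and the opening at its end, in the units of the state.
- ctrl.get_state(): the state, without advancing time (a new reading comes with each control period).
- ctrl.get_image(name): name is "side" or "top"; returns the picture (400x640x3 uint8, red, green, blue); there is no depth.
- ctrl.camera_params(name): a dict with "vertical_fov" (degrees; the focal length in pixels is half the picture's height over the tangent of half this angle, whatever the lens; pixels are square), "cx", "cy" (the principal point, pixels), "R" (3x3) and "t" (3): a world point X has camera coordinates R X + t. Camera axes: x right, y down, z forward; pixel columns grow to the right and rows downward; lengths in m; the calibration is good to about 2 mm. A picture is of the moment at which its call begins. camera_params takes no time and is no camera call.
- ctrl.close_job(): hands the job in, once; it reports no verdict.
Trained networks look in the newest picture that a camera, given by its name, has taken for a name from the list of things; names that differ only in an ending like _2 or _b are one class to them, and where a whole thing is asked for, a point or a joint stands for the part that bears it (a point fixed in the world has none). Each returns a list of dicts, best first, with "score" (0 to 1); they miss things now and then, are a little off and sometimes report something else, mostly with a low value. They report only what shows in the picture. A call takes as long as a camera call. They do not tell look-alikes from the thing itself.
- ctrl.search_frame(camera, name): "xyz" ([x, y, z] in m, in the coordinates of the camera as it stood for that picture, good to about 4 mm: the middle of the surface that is visible of it).
- ctrl.silhouettes(camera, name): "pixels" (400x640 bool, what is visible of it).
- ctrl.spot_point(camera, name): "xyz" ([x, y, z] in m, in the coordinates of the camera as it stood for that picture, good to about 4 mm: a listed point, or the origin of a listed thing).
The state is a dict: "time": time; "joint_positions": joint angles; "qd": joint speeds; "joint_torque": joint torques, N m; "position": TCP position; "tool_rot": TCP orientation; "ft_force": force on the tool from outside, world axes, zero at the start; "torque": the same for the moment, N m; "grip_width": opening from 0.0 (shut) to 1.0 (fully open).
Only numpy, scipy, OpenCV 4.12 (cv2) and the standard library are available. Lean on these libraries where they do the work, as an engineer would, in place of code of your own. Each camera call takes 0.05 s, during which the arm holds its last target.

## Task

Lift the cover plate straight up off the two dowels of the grey socket block, keeping it level, and lay it flat in the middle of the cork mat. Take the post with the tall plain round head from the rack, stand it in the taper socket and let go while its collar is still clear of the block, then tap or press it down on its top until the collar is fully home on the block. Leave the other two posts and everything else on the bench where they are.

Things in the scene. Friction and masses are not known exactly. Their poses are not given: they have to be found in the camera images.
- bracket: grey cast socket block fixed to the bench, 100 (x) x 150 (y) x 75 tall, origin under its centre. Two upright steel dowels, 10 in diameter, stand 18 above its top at y = +50 and -50. A round taper socket opens in the middle of its top
- socket_mouth (a point): centre of the socket's mouth, in the plane of the block's top, 75 above the bench; z is the socket's axis, vertical. The bore is 40 wide at the very top, and 3 mm down begins its taper, 30 wide, narrowing to match the shank with 0.8 mm play. A post set in by hand stops with its collar 8 to 10 mm above the block's top
- post_top (a point): centre of the flat top of the post's head, 125 above the post's origin. To drive a hand-set post home push or tap down here: it takes about 8 to 12 N, the post stays at whatever depth it is driven to, and it stops when the collar meets the block's top (post_top then 135 above the bench)
- plate: aluminium cover plate, 70 (x) x 130 (y) x 10 thick, origin at the centre of its underside, 0.25 to 0.5 kg. At first it lies on the block over the socket, its two 11 mm holes (y = +50 and -50) on the dowels with 0.5 mm play all round; lifted 18 mm it is free. On its middle stands a grip bar 16 thick (x), 56 long (y), from 10 to 55 above the origin: take it across x
- mat: cork mat fixed on the bench, 150 x 150 x 4 thick, origin at the centre of its underside. On one side of the block, left or right
- rack: plywood rack fixed on the other side of the block: top 70 (x) x 240 (y), 90 above the bench, three 35 mm holes in a row along its y, 75 apart, a post hanging in each
- post: the tapered steel post, 125 long: shank tapering from 22 mm at the lower end to 30 mm at 65 up, then a collar 44 across and 10 thick (65 to 75), then a plain round head 30 across and 50 tall (75 to 125) with a flat top. Origin at the shank's lower end, z up along the post, 0.3 to 0.55 kg. At first it hangs by its collar in one of the rack's three holes
- post_seat (a point): centre of the underside of the post's collar, 65 above the post's origin
- mallet: wooden barrel mallet lying flat: head 100 long, 70 in diameter; handle 24 thick reaches 230 along its +y; origin under the head's centre. Leave alone
- glue: white glue bottle, 56 across, 150 tall, origin under its foot. Leave alone
- jar: amber screw jar, 64 across, 80 tall, origin under its foot. Leave alone
- square: try square lying flat: wooden stock 22 x 110 x 18 at the origin, long side along its y; steel blade 160 long along +x. Leave alone
- tape: tape measure case standing, 65 x 38 x 60 tall, origin under its centre. Leave alone
- clamp_jaw: spare clamp jaw, 50 x 30 x 49 tall, origin under its centre. Leave alone
- offcut: wood offcut 100 (x) x 40 x 30 tall, origin under its centre. Leave alone
- wrench: steel wrench 180 long lying along its x, about 10 tall. Leave alone
- square_post: steel post with a 28 mm square head, 50 tall, hanging in the rack by its 44 mm collar; straight 28 mm shank; 125 long overall, origin at the shank's lower end. Not wanted: leave it in the rack
- knob_post: steel post with a low round knob (40 across, top 38 above the collar underside), hanging in the rack by its 44 mm collar; straight 28 mm shank; 103 long overall, origin at the shank's lower end. Not wanted: leave it in the rack
Not all that is in view belongs to the job. What is shaped like the bracket but blue, orange or yellow is not meant.

How it is judged:
By the outcome, as a careful person would: the job done as asked, in the order asked, and still so for the second after the job is handed in, with the robot touching nothing.
It also fails if it takes over 61 s, if anything falls off the work surface, if the arm or the gripper's body presses on something with over 40 N, if the wrist force passes 120 N, or if a joint passes its speed limit or range.

## Working session

There is one attempt and no reset: what is moved stays moved. The work goes in short steps, Python scripts to look and compute and a tool call to move; the robot and the scene stay as the last step left them, time stands still between calls to the robot, and variables do not carry over. Pictures are saved under pics/ and viewed, and the job is handed in when it is done.

Besides the shell and the picture viewer there is one more tool, called after "Emit:" as a command line: name --argument value ..., lists and objects as JSON in quotes. step_arm: Moves the arm, as the interface text tells. Its arguments: {"type":"object","properties":{"increments":{"type":"array","items":{"type":"number"}},"fingers":{"type":"number"},"force":{"type":"number"}},"required":["increments"]}

```bash
mkdir -p pics; ls; cat > h.py <<'E'
import numpy as np, cv2
from scipy.spatial.transform import Rotation as R
from bench import ctrl
def snap(cam,fn):
    im=ctrl.get_image(cam); cv2.imwrite('pics/'+fn,im[:,:,::-1]); return im
def toworld(cam,p):
    c=ctrl.camera_params(cam); return np.array(c['R']).T@(np.array(p)-np.array(c['t']))
def proj(cam,X):
    c=ctrl.camera_params(cam); x=np.array(c['R'])@np.array(X)+np.array(c['t']); f=200/np.tan(np.radians(c['vertical_fov'])/2)
    return np.array([c['cx']+f*x[0]/x[2],c['cy']+f*x[1]/x[2]])
def ray(cam,u,v,z):
    c=ctrl.camera_params(cam); f=200/np.tan(np.radians(c['vertical_fov'])/2); Rm=np.array(c['R'])
    d=Rm.T@np.array([(u-c['cx'])/f,(v-c['cy'])/f,1]); o=-Rm.T@np.array(c['t']); return o+d*(z-o[2])/d[2]
E
python3 - <<'E'
from h import *
np.set_printoptions(precision=4,suppress=True)
for c in('side','top'):
    snap(c,c+'0.png'); print(ctrl.camera_params(c))
s=ctrl.get_state(); print({k:np.round(v,4) for k,v in s.items()}); print(R.from_rotvec(s['tool_rot']).as_matrix())
E
```

```text
pics
{'vertical_fov': 51.09600711137346, 'cx': 316.0160860346203, 'cy': 204.90321325077892, 'R': array([[-0.7783, -0.6277,  0.0147],
       [-0.49  ,  0.5925, -0.6394],
       [ 0.3927, -0.5048, -0.7687]]), 't': array([0.3872, 0.3218, 1.0274])}
{'vertical_fov': 51.60062895979011, 'cx': 314.59567017413093, 'cy': 190.71952512654437, 'R': array([[-0.028 , -0.9996, -0.0102],
       [-0.9943,  0.0289, -0.1025],
       [ 0.1027,  0.0073, -0.9947]]), 't': array([0.0104, 0.5082, 1.3238])}
{'time': np.float64(0.1), 'joint_positions': array([ 1.3571,  0.3218, -0.0701,  1.4516,  0.0226,  1.3708, -0.0569]), 'qd': array([-0.0004, -0.0017, -0.0007, -0.0032,  0.0007, -0.0002,  0.0007]), 'joint_torque': array([  0.0004, -49.257 ,  -0.4053, -31.34  ,  -0.0641,   0.0394,
         0.0001]), 'position': array([ 0.1466, -0.6327,  0.2216]), 'tool_rot': array([ 2.1012,  0.2423, -2.1018]), 'ft_force': array([ 0.6307, -0.6888, -1.2147]), 'torque': array([-0.0406, -0.0103,  0.0441]), 'grip_width': np.float64(0.998)}
[[-0.0005  0.2259 -0.9742]
 [ 0.0017 -0.9742 -0.2259]
 [-1.     -0.0018  0.0001]]
```

View pics/side0.png

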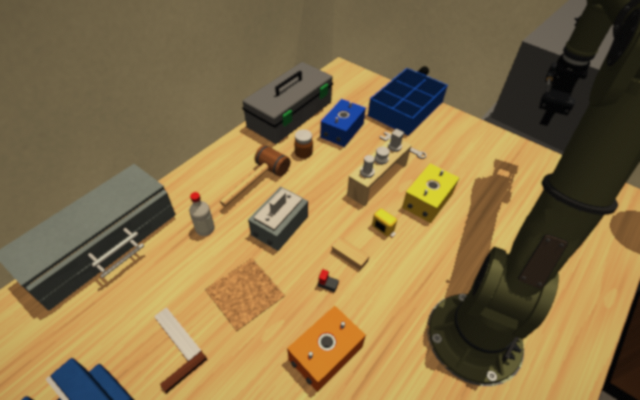

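View pics/top0.png

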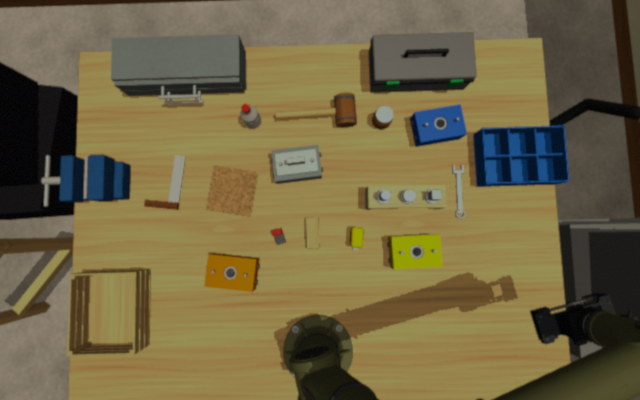

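```bash
python3 - <<'E'
from h import *
np.set_printoptions(precision=4,suppress=True)
for c in('side','top'):
  for n in ('bracket','socket_mouth','plate','mat','rack','post','post_top','post_seat','square_post','knob_post'):
    for r in ctrl.spot_point(c,n)[:3]:
        w=toworld(c,r['xyz']); print(c,n,round(r['score'],2),w,proj(c,w).round())
print(ctrl.get_state()['time'])
E
```

```text
side bracket 0.91 [0.5897 0.054  0.005 ] [280. 226.]
side bracket 0.81 [ 0.3074 -0.3118  0.0017] [426. 200.]
side bracket 0.67 [ 0.7084 -0.4129  0.0007] [342. 130.]
side socket_mouth 0.94 [0.2549 0.2622 0.0767] [327. 340.]
side socket_mouth 0.8 [0.5965 0.0533 0.0746] [277. 210.]
side socket_mouth 0.69 [ 0.3012 -0.3115  0.0784] [434. 185.]
side plate 0.92 [0.5986 0.0511 0.074 ] [277. 209.]
side plate 0.38 [0.7629 0.1982 0.0023] [203. 227.]
side mat 0.69 [ 0.5163  0.274  -0.0018] [245. 294.]
side rack 0.58 [ 0.475  -0.2884  0.0057] [377. 179.]
side post 0.53 [ 0.4741 -0.2137  0.0266] [365. 187.]
side post_top 0.61 [ 0.4766 -0.2165  0.1501] [369. 158.]
side post_seat 0.54 [ 0.4783 -0.2179  0.094 ] [367. 171.]
side square_post 0.7 [ 0.4691 -0.3626  0.0272] [392. 162.]
side square_post 0.32 [0.592  0.0544 0.0799] [278. 209.]
side knob_post 0.55 [ 0.4774 -0.2908  0.0262] [378. 173.]
top bracket 0.9 [0.2572 0.2646 0.0033] [234. 270.]
top bracket 0.86 [ 0.7102 -0.4139 -0.0008] [435. 128.]
top bracket 0.84 [0.5989 0.0525 0.0029] [297. 165.]
top socket_mouth 0.98 [ 0.7055 -0.4105  0.0803] [441. 124.]
top socket_mouth 0.95 [0.5939 0.0489 0.0734] [297. 163.]
top socket_mouth 0.88 [0.2581 0.263  0.0761] [230. 272.]
top plate 0.71 [0.5959 0.0531 0.0751] [296. 162.]
top rack 0.68 [ 0.4752 -0.289  -0.    ] [401. 199.]
top post 0.51 [ 0.4798 -0.2156  0.0271] [380. 198.]
top post_top 0.73 [ 0.4759 -0.2878  0.0241] [402. 198.]
top post_top 0.65 [ 0.4802 -0.2137  0.1501] [385. 194.]
top post_top 0.43 [ 0.4807 -0.2166  0.0242] [380. 197.]
top post_seat 0.43 [ 0.476  -0.2147  0.0869] [382. 197.]
top square_post 0.46 [ 0.4748 -0.3633  0.0274] [425. 198.]
top knob_post 0.54 [ 0.4726 -0.2892  0.0223] [402. 199.]
top knob_post 0.25 [0.6001 0.0529 0.0028] [297. 165.]
1.1
```

```bash
python3 - <<'E'
import cv2
a=cv2.imread('pics/side0.png'); b=cv2.imread('pics/top0.png')
A=cv2.resize(a[120:250,240:440],None,fx=4,fy=4,interpolation=cv2.INTER_CUBIC)
B=cv2.resize(b[135:265,200:360],None,fx=5,fy=5,interpolation=cv2.INTER_CUBIC)[:600]
C=cv2.resize(b[150:230,350:480],None,fx=6,fy=6,interpolation=cv2.INTER_CUBIC)
cv2.imwrite('pics/ca.png',A);cv2.imwrite('pics/cb.png',B);cv2.imwrite('pics/cc.png',C)
E
```

```text
(no output)
```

View pics/ca.png

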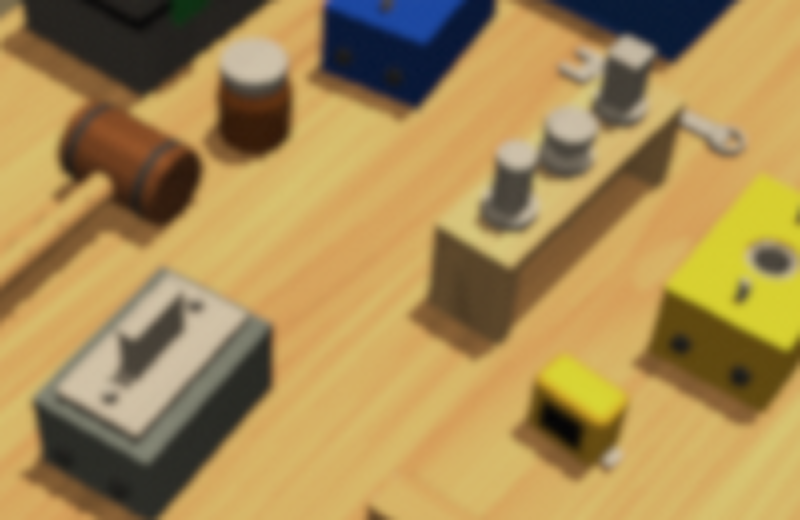

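View pics/cb.png

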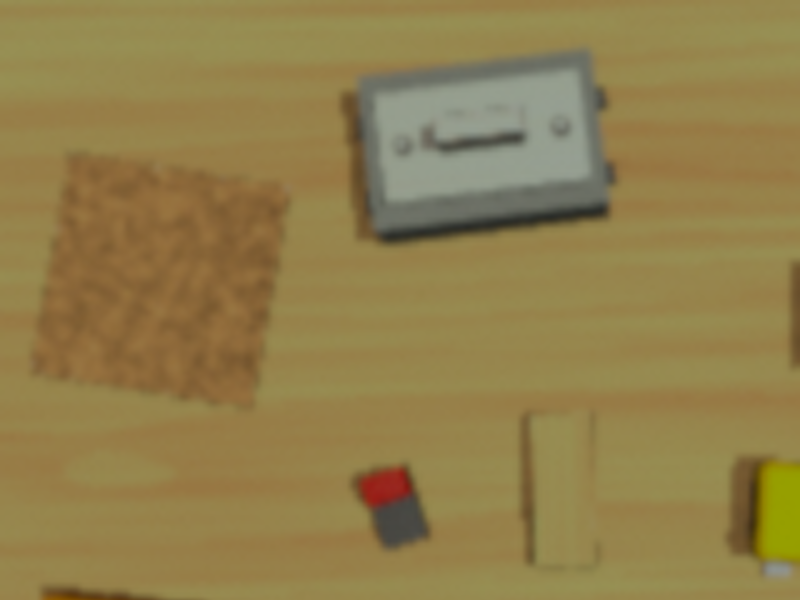

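View pics/cc.png

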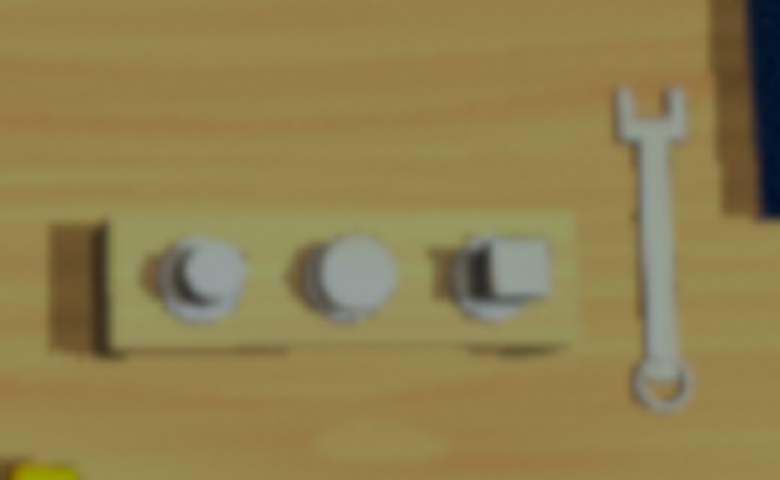

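```bash
python3 - <<'E'
from h import *
np.set_printoptions(precision=4,suppress=True)
import pickle
M={}
for c in('side','top'):
  for n in ('bracket','plate','mat','rack','post','square_post','knob_post'):
    for i,r in enumerate(ctrl.silhouettes(c,n)[:4]):
        m=np.array(r['pixels']); M[c,n,i]=m
        ys,xs=np.nonzero(m)
        rc=cv2.minAreaRect(np.c_[xs,ys].astype(np.float32))
        print(c,n,i,round(r['score'],2),m.sum(),xs.mean().round(1),ys.mean().round(1),cv2.boxPoints(rc).round(1).tolist())
pickle.dump(M,open('M.pkl','wb'))
E
```

```text
side bracket 0 0.97 1473 342.5 122.0 [[312.8999938964844, 128.8000030517578], [344.3999938964844, 90.5999984741211], [372.1000061035156, 113.5], [340.6000061035156, 151.6999969482422]]
side bracket 1 0.86 1386 279.5 225.2 [[241.8000030517578, 226.39999389648438], [282.8999938964844, 179.0], [316.20001220703125, 207.8000030517578], [275.1000061035156, 255.3000030517578]]
side bracket 2 0.85 3676 325.9 347.2 [[281.0, 354.0], [333.5, 301.5], [370.5, 338.5], [318.0, 391.0]]
side bracket 3 0.78 2060 430.2 192.0 [[396.29998779296875, 202.89999389648438], [432.3999938964844, 156.0], [463.8999938964844, 180.3000030517578], [427.79998779296875, 227.10000610351562]]
side plate 0 0.92 1009 278.3 208.5 [[253.3000030517578, 217.60000610351562], [285.8999938964844, 182.8000030517578], [303.29998779296875, 199.10000610351562], [270.70001220703125, 233.89999389648438]]
side mat 0 0.89 3022 244.7 293.2 [[204.8000030517578, 288.3999938964844], [253.39999389648438, 252.1999969482422], [285.29998779296875, 295.1000061035156], [236.6999969482422, 331.20001220703125]]
side mat 1 0.27 1489 278.6 223.4 [[24
[... 2333 characters left out ...]
, 217.0], [452.0, 217.0]]
top rack 0 0.8 1305 402.6 196.2 [[365.0, 185.0], [445.0, 185.0], [445.0, 209.0], [365.0, 209.0]]
top rack 1 0.25 162 278.7 235.9 [[271.0, 230.39999389648438], [280.6000061035156, 226.60000610351562], [286.6000061035156, 241.60000610351562], [277.0, 245.39999389648438]]
top post 0 0.5 148 382.7 195.7 [[376.0, 190.0], [389.0, 190.0], [389.0, 202.0], [376.0, 202.0]]
top square_post 0 0.53 217 432.9 195.1 [[424.0, 188.0], [442.0, 188.0], [442.0, 202.0], [424.0, 202.0]]
top knob_post 0 0.69 1319 403.9 196.4 [[365.0, 185.0], [445.0, 185.0], [445.0, 208.0], [365.0, 208.0]]
top knob_post 1 0.47 162 408.0 195.5 [[401.0, 189.0], [415.0, 189.0], [415.0, 202.0], [401.0, 202.0]]
```

```bash
python3 - <<'E'
from h import *
import pickle
np.set_printoptions(precision=4,suppress=True)
M=pickle.load(open('M.pkl','rb'))
# warp masks onto plane, fit rect in metric
def metric(c,m,z):
    ys,xs=np.nonzero(m); P=np.array([ray(c,u,v,z)[:2] for u,v in zip(xs,ys)])*1000
    h=cv2.convexHull(P.astype(np.float32)); r=cv2.minAreaRect(h); return r
for k,z in ((('top','mat',0),.004),(('side','mat',0),.004),(('top','plate',0),.085),(('side','plate',0),.085),(('top','bracket',0),.075),(('top','rack',0),.09)):
    print(k,metric(k[0],M[k],z))
for c,ps in (('top',[(280.6,164),(312.2,160.2)]),('side',[(240+110/4,120+398/4),(240+197/4,120+307/4)])):
    a,b=[ray(c,*p,.091) for p in ps]; d=a-b; print(c,a,b,(a+b)/2,np.linalg.norm(d),np.degrees(np.arctan2(-d[0],d[1])))
for c,ps in (('top',[(350+215/6,150+272/6),(350+357/6,150+272/6),(350+518/6,150+265/6)]),('side',[(240+518/4,120+155/4),(240+571/4,120+124/4),(240+632/4,120+50/4)])):
    for p,z in zip(ps,(.15,.128,.15)): print(c,ray(c,*p,z))
print(ctrl.get_state()['time'])
E
```

```text
('top', 'mat', 0) ((520.1569213867188, 272.0863342285156), (150.3461456298828, 149.19522094726562), 79.0947036743164)Traceback (most recent call last):
  File "<stdin>", line 10, in <module>
  File "<stdin>", line 7, in metric
  File "h.py", line 12, in ray
    c=ctrl.camera_params(cam); f=200/np.tan(np.radians(c['vertical_fov'])/2); Rm=np.array(c['R'])
ValueError: time passes only in moves, steps and waits
```

```bash
python3 - <<'E'
s=open('h.py').read().replace("def snap","import functools\ncp=functools.lru_cache(None)(lambda n: ctrl.camera_params(n))\ndef snap",1)
h,t=s.split("def snap",1); s=h+"def snap"+t.replace("ctrl.camera_params(","cp(")
open('h.py','w').write(s)
E
python3 - <<'E'
from h import *
import pickle
np.set_printoptions(precision=4,suppress=True)
M=pickle.load(open('M.pkl','rb'))
def metric(c,m,z):
    ys,xs=np.nonzero(m); P=np.array([ray(c,u,v,z)[:2] for u,v in zip(xs,ys)])*1000
    h=cv2.convexHull(P.astype(np.float32)); r=cv2.minAreaRect(h); return r
for k,z in ((('top','mat',0),.004),(('side','mat',0),.004),(('top','plate',0),.085),(('side','plate',0),.085),(('top','bracket',2),.075),(('top','rack',0),.09)):
    print(k,metric(k[0],M[k],z))
for c,ps in (('top',[(280.6,164),(312.2,160.2)]),('side',[(240+110/4,120+398/4),(240+197/4,120+307/4)])):
    a,b=[ray(c,*p,.091) for p in ps]; d=a-b; print(c,a,b,(a+b)/2,np.linalg.norm(d),np.degrees(np.arctan2(-d[0],d[1])))
for c,ps in (('top',[(350+215/6,150+272/6),(350+357/6,150+272/6),(350+518/6,150+265/6)]),('side',[(240+518/4,120+155/4),(240+571/4,120+124/4),(240+632/4,120+50/4)])):
    for p,z in zip(ps,(.15,.128,.15)): print(c,ray(c,*p,z))
print(ctrl.get_state()['time'])
E
```

```text
('top', 'mat', 0) ((520.1569213867188, 272.0863342285156), (150.3461456298828, 149.19522094726562), 79.0947036743164)
('side', 'mat', 0) ((517.2692260742188, 271.1240234375), (151.38352966308594, 151.98110961914062), 79.30329895019531)
('top', 'plate', 0) ((595.5103149414062, 50.547637939453125), (71.28359985351562, 132.34466552734375), 5.094388961791992)
('side', 'plate', 0) ((591.4397583007812, 52.02022171020508), (75.29108428955078, 140.20904541015625), 4.5290374755859375)
('top', 'bracket', 2) ((591.271728515625, 51.15542984008789), (107.97577667236328, 156.39663696289062), 6.518960952758789)
('top', 'rack', 0) ((474.1416015625, -284.018310546875), (248.51010131835938, 74.6593017578125), 88.32970428466797)
top [0.5887 0.0994 0.091 ] [0.5978 0.0002 0.091 ] [0.5933 0.0498 0.091 ] 0.09959104524752728 5.240519399948036
side [0.5838 0.1047 0.091 ] [0.5921 0.0058 0.091 ] [0.5879 0.0552 0.091 ] 0.09922139073560081 4.847562826491598
top [ 0.4757 -0.215   0.15  ]
top [ 0.4756 -0.2896  0.128 ]
top [ 0.4749 -0.3638  0.15  ]
side [ 0.4744 -0.2134  0.15  ]
side [ 0.4735 -0.2873  0.128 ]
side [ 0.4721 -0.3651  0.15  ]
1.8
```

```bash
cat >> h.py <<'E'
def plan(wps,start=None,rt=0.05,ra=0.01):
    """wps: list of (x,y,z,yaw_deg of tool y,nrows); tool pointing down. prints rows"""
    if start is None:
        s=ctrl.get_state(); p=np.array(s['position']); r=R.from_rotvec(s['tool_rot'])
    else: p,r=start
    out=[]
    for x,y,z,yaw,n in wps:
        a=np.radians(yaw); ty=np.array([np.cos(a),np.sin(a),0]); tx=np.array([0,0,-1.]); 
        g=R.from_matrix(np.c_[tx,ty,np.cross(tx,ty)]); p0,r0=p.copy(),r; q=np.array([x,y,z]); dv=(r0.inv()*g).as_rotvec()
        for i in range(1,n+1):
            pt=p0+(q-p0)*i/n; rr=r0*R.from_rotvec(dv*i/n)
            t=np.round(r.inv().apply(pt-p)*100/rt)*rt; w=np.round((r.inv()*rr).as_rotvec()/ra)*ra
            p=p+r.apply(t/100); r=r*R.from_rotvec(w); out.append(np.r_[t,w])
    for k in range(0,len(out),12):
        print(json.dumps([float(round(v,3))+0.0 for row in out[k:k+12] for v in row]))
    print('end',p,np.degrees(np.arctan2(*r.as_matrix()[1::-1,1])))
import json
def st():
    s=ctrl.get_state(); m=R.from_rotvec(s['tool_rot']).as_matrix()
    print('t %.2f pos %s yaw %.2f tilt %s F %s T %s grip %.3f q7 %.2f'%(s['time'],np.round(s['position'],4),np.degrees(np.arctan2(m[1,1],m[0,1])),np.round(m[:2,0],4),np.round(s['ft_force'],2),np.round(s['torque'],2),s['grip_width'],s['joint_positions'][6]))
E
python3 -c "
from h import *
plan([(0.46,-0.16,0.24,-19,11),(0.595,0.0515,0.20,5,5)])"
```

```text
[-0.15, -3.55, -3.75, -0.09, 0.0, 0.0, -0.15, -3.2, -4.05, -0.09, 0.0, 0.0, -0.2, -2.8, -4.3, -0.1, 0.0, 0.0, -0.15, -2.4, -4.6, -0.09, 0.0, 0.0, -0.15, -1.95, -4.75, -0.09, 0.0, 0.0, -0.15, -1.5, -4.95, -0.09, 0.0, 0.0, -0.15, -1.05, -5.05, -0.09, 0.0, 0.0, -0.15, -0.65, -5.15, -0.1, 0.0, 0.0, -0.2, -0.1, -5.15, -0.09, 0.0, 0.0, -0.15, 0.4, -5.15, -0.09, 0.0, 0.0, -0.15, 0.8, -5.05, -0.09, 0.0, 0.0, 0.8, 1.15, -4.9, -0.08, 0.0, 0.0]
[0.8, 1.6, -4.75, -0.09, 0.0, 0.0, 0.8, 1.95, -4.6, -0.08, 0.0, 0.0, 0.8, 2.35, -4.45, -0.09, 0.0, 0.0, 0.8, 2.75, -4.25, -0.08, 0.0, 0.0]
end [0.59505565 0.05172073 0.20000351] 4.982708933403444
```

Emit:
step_arm --increments '[-0.15, -3.55, -3.75, -0.09, 0.0, 0.0, -0.15, -3.2, -4.05, -0.09, 0.0, 0.0, -0.2, -2.8, -4.3, -0.1, 0.0, 0.0, -0.15, -2.4, -4.6, -0.09, 0.0, 0.0, -0.15, -1.95, -4.75, -0.09, 0.0, 0.0, -0.15, -1.5, -4.95, -0.09, 0.0, 0.0, -0.15, -1.05, -5.05, -0.09, 0.0, 0.0, -0.15, -0.65, -5.15, -0.1, 0.0, 0.0, -0.2, -0.1, -5.15, -0.09, 0.0, 0.0, -0.15, 0.4, -5.15, -0.09, 0.0, 0.0, -0.15, 0.8, -5.05, -0.09, 0.0, 0.0, 0.8, 1.15, -4.9, -0.08, 0.0, 0.0]' --fingers 100

```text
time: 3.3
position: [0.488, -0.1163, 0.233]
tool_rot: [1.392, 1.077, -1.39]
ft_force: [-0.3, -0.2, -1.0]
grip_width: 0.997
```

Emit:
step_arm --increments '[0.8, 1.6, -4.75, -0.09, 0.0, 0.0, 0.8, 1.95, -4.6, -0.08, 0.0, 0.0, 0.8, 2.35, -4.45, -0.09, 0.0, 0.0, 0.8, 2.75, -4.25, -0.08, 0.0, 0.0, 0, 0, 0, 0, 0, 0, 0, 0, 0, 0, 0, 0]'

```text
time: 4.05
position: [0.5949, 0.0513, 0.1998]
tool_rot: [1.144, 1.249, -1.146]
ft_force: [0.9, 0.3, 1.0]
grip_width: 0.999
```

```bash
python3 - <<'E'
from h import *
st(); snap('side','s1.png');snap('top','t1.png'); st()
a=cv2.imread('pics/s1.png'); b=cv2.imread('pics/t1.png')
A=cv2.resize(a[100:250,200:400],None,fx=4,fy=4,interpolation=cv2.INTER_CUBIC); cv2.imwrite('pics/s1c.png',A)
B=cv2.resize(b[90:240,220:420],None,fx=4,fy=4,interpolation=cv2.INTER_CUBIC); cv2.imwrite('pics/t1c.png',B)
print(ctrl.get_state()['joint_positions'])
plan([(0.595,0.0515,0.16,5,1),(0.595,0.0515,0.093,5,3)],rt=.02)
E
```

```text
t 4.05 pos [0.5949 0.0513 0.1998] yaw 4.96 tilt [-0.0007 -0.0006] F [0.89 0.25 0.99] T [-0.06 -0.12 -0.  ] grip 0.999 q7 -0.22
t 4.15 pos [0.5949 0.05   0.2002] yaw 4.84 tilt [ 0.0002 -0.0014] F [-0.55 -0.95 -0.31] T [-0.02 -0.16  0.  ] grip 0.999 q7 -0.22
[ 0.52827252  0.31258174 -0.79648719  1.59759794  0.22986924  1.3282133
 -0.21508026]
[4.02, 0.02, -0.16, 0.0, 0.0, 0.0, 2.24, 0.0, 0.0, 0.0, 0.0, 0.0, 2.22, 0.0, 0.0, 0.0, 0.0, 0.0, 2.24, 0.0, 0.0, 0.0, 0.0, 0.0]
end [0.59502476 0.05143111 0.09304003] 4.84095462757125
```

View pics/s1c.png

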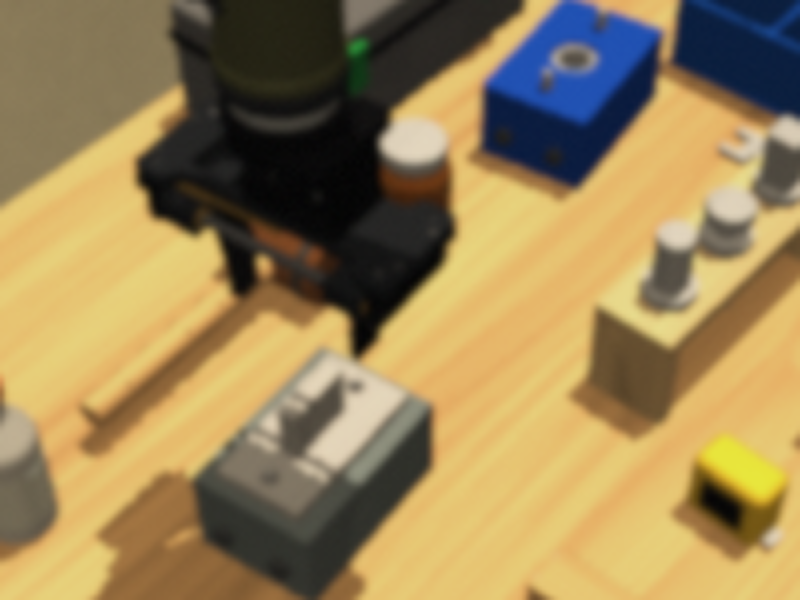

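View pics/t1c.png

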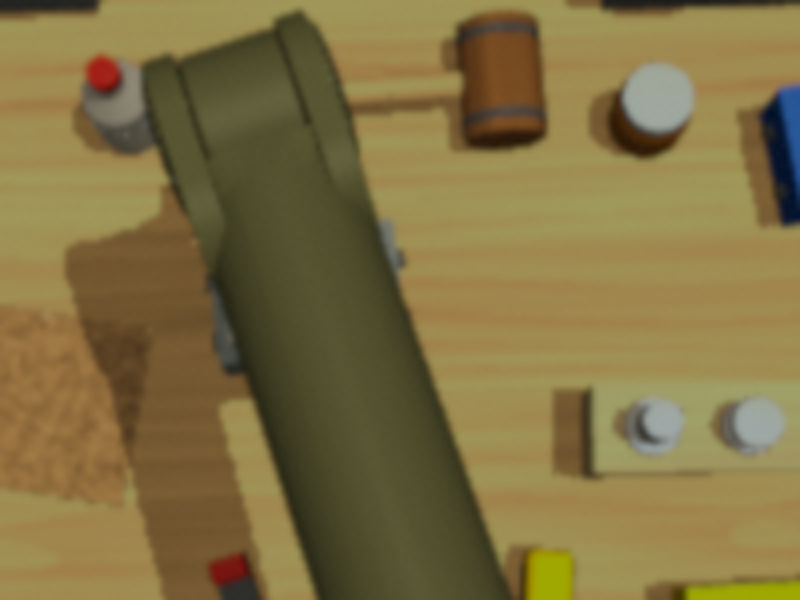

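Emit:
step_arm --increments '[4.0, 0.0, 0.0, 0.0, 0.0, 0.0, 2.25, 0.0, 0.0, 0.0, 0.0, 0.0, 2.25, 0.0, 0.0, 0.0, 0.0, 0.0, 2.2, 0.0, 0.0, 0.0, 0.0, 0.0, 0, 0, 0, 0, 0, 0]'

```text
time: 4.78
position: [0.5937, 0.0496, 0.0919]
tool_rot: [1.144, 1.249, -1.149]
ft_force: [-0.2, 0.5, 0.6]
grip_width: 1.003
```

```bash
python3 - <<'E'
from h import *
st(); snap('side','s2.png'); st()
a=cv2.imread('pics/s2.png')
A=cv2.resize(a[150:260,210:340],None,fx=5,fy=5,interpolation=cv2.INTER_CUBIC); cv2.imwrite('pics/s2c.png',A)
E
```

```text
t 4.78 pos [0.5937 0.0496 0.0919] yaw 4.84 tilt [-0.0029 -0.0014] F [-0.16  0.47  0.6 ] T [-0.06 -0.14 -0.01] grip 1.003 q7 -0.27
t 4.83 pos [0.5947 0.0502 0.0931] yaw 4.87 tilt [-0.0006 -0.001 ] F [1.15 0.03 0.63] T [-0.02 -0.13 -0.01] grip 1.000 q7 -0.27
```

View pics/s2c.png

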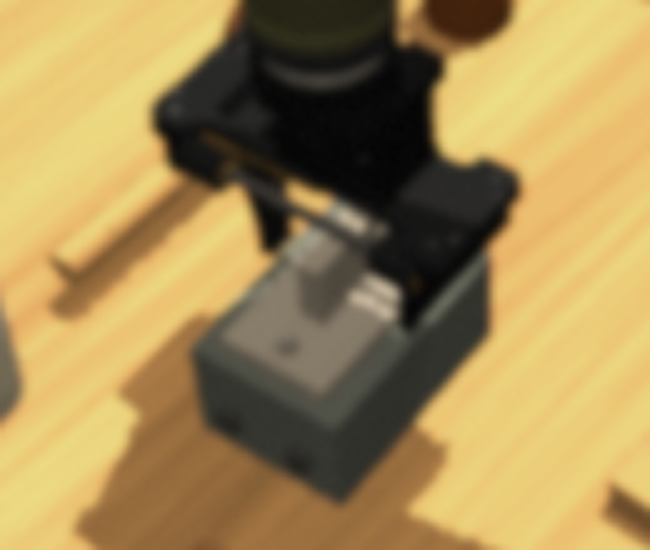

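Emit:
step_arm --increments '[0, 0, 0, 0, 0, 0, 0, 0, 0, 0, 0, 0, 0, 0, 0, 0, 0, 0, 0, 0, 0, 0, 0, 0, 0, 0, 0, 0, 0, 0, 0, 0, 0, 0, 0, 0, 0, 0, 0, 0, 0, 0, 0, 0, 0, 0, 0, 0]' --fingers 0 --force 6

```text
time: 5.82
position: [0.5951, 0.0518, 0.093]
tool_rot: [1.145, 1.249, -1.145]
ft_force: [0.3, 1.0, 1.1]
grip_width: 0.186
```

```bash
python3 -c "
from h import *
st()"
```

```text
t 5.83 pos [0.5951 0.0518 0.093 ] yaw 4.99 tilt [ 0.0002 -0.    ] F [0.33 1.04 1.09] T [ 0.08 -0.15 -0.02] grip 0.186 q7 -0.27
```

Emit:
step_arm --increments '[0, 0, 0, 0, 0, 0, 0, 0, 0, 0, 0, 0, 0, 0, 0, 0, 0, 0]' --force 40

```text
time: 6.2
position: [0.5951, 0.0518, 0.093]
tool_rot: [1.145, 1.249, -1.145]
ft_force: [1.5, 0.4, -0.9]
grip_width: 0.181
```

Emit:
step_arm --increments '[-0.4, 0, 0, 0, 0, 0, -0.4, 0, 0, 0, 0, 0]'

```text
time: 6.45
position: [0.5948, 0.0517, 0.1006]
tool_rot: [1.145, 1.25, -1.145]
ft_force: [2.2, -0.4, -6.5]
grip_width: 0.179
```

```bash
python3 -c "
from h import *
st()"
```

```text
t 6.45 pos [0.5948 0.0517 0.1006] yaw 4.99 tilt [-0.0007  0.0001] F [ 2.17 -0.43 -6.47] T [ 0.14 -0.69  0.07] grip 0.179 q7 -0.27
```

Emit:
step_arm --increments '[-0.4, 0, 0, 0, 0, 0, -0.4, 0, 0, 0, 0, 0, -0.5, 0, 0, 0, 0, 0, -0.6, 0, 0, 0, 0, 0, -1.5, 0, 0, 0, 0, 0, -3, 0, 0, 0, 0, 0, 0, 0, 0, 0, 0, 0]'

```text
time: 7.32
position: [0.5972, 0.0524, 0.1683]
tool_rot: [1.148, 1.245, -1.141]
ft_force: [0.2, 0.3, -4.0]
grip_width: 0.184
```

```bash
python3 - <<'E'
from h import *
st(); snap('side','s3.png'); 
a=cv2.imread('pics/s3.png')
A=cv2.resize(a[130:260,200:360],None,fx=5,fy=4.6,interpolation=cv2.INTER_CUBIC); cv2.imwrite('pics/s3c.png',A)
for r in ctrl.spot_point('side','plate')[:2]: print(r['score'],toworld('side',r['xyz']))
for r in ctrl.spot_point('side','socket_mouth')[:4]: print(r['score'],toworld('side',r['xyz']))
plan([(0.5185,0.2715,0.12,-11,6),(0.5185,0.2715,0.05,-11,3)])
E
```

```text
t 7.33 pos [0.5972 0.0524 0.1683] yaw 4.99 tilt [0.0061 0.0001] F [ 0.22  0.31 -3.99] T [ 0.01 -0.15  0.02] grip 0.184 q7 -0.23
0.78 [0.59616707 0.04874731 0.14688659]
0.95 [ 0.30384067 -0.31286809  0.07804388]
0.87 [0.59402255 0.0528242  0.07833209]
0.74 [0.25638055 0.26221716 0.07600724]
0.68 [ 0.70426399 -0.4123537   0.07733092]
[0.75, -0.95, -3.75, 0.05, 0.0, 0.0, 0.7, -1.1, -3.7, 0.04, 0.0, 0.0, 0.75, -1.3, -3.7, 0.05, 0.0, 0.0, 0.75, -1.45, -3.6, 0.05, 0.0, 0.0, 0.75, -1.65, -3.5, 0.04, 0.0, 0.0, 0.7, -1.75, -3.45, 0.05, 0.0, 0.0, 2.35, 0.0, 0.0, 0.0, 0.0, 0.0, 2.35, 0.0, 0.0, 0.0, 0.0, 0.0, 2.3, 0.0, 0.0, 0.0, 0.0, 0.0]
end [0.51850354 0.2714547  0.05017279] -11.06346265119378
```

View pics/s3c.png

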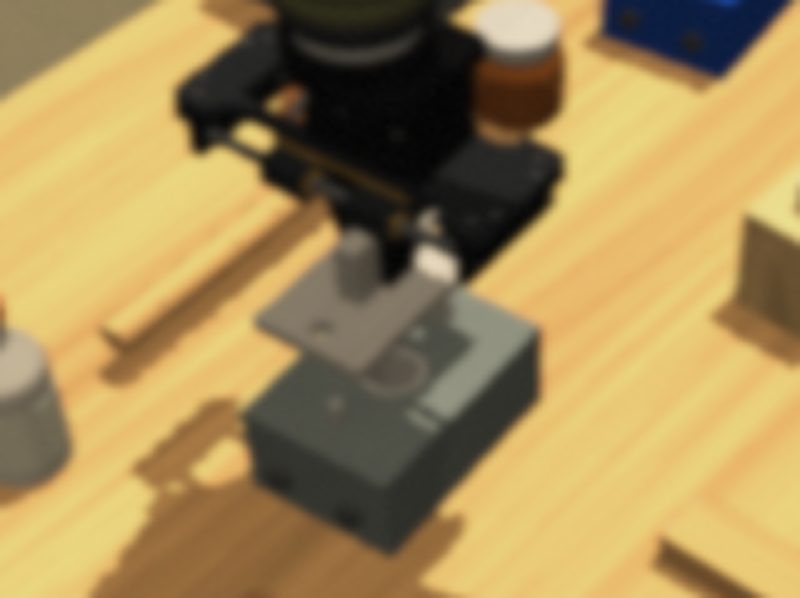

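Emit:
step_arm --increments '[0.75, -0.95, -3.75, 0.05, 0.0, 0.0, 0.7, -1.1, -3.7, 0.04, 0.0, 0.0, 0.75, -1.3, -3.7, 0.05, 0.0, 0.0, 0.75, -1.45, -3.6, 0.05, 0.0, 0.0, 0.75, -1.65, -3.5, 0.04, 0.0, 0.0, 0.7, -1.75, -3.45, 0.05, 0.0, 0.0, 2.35, 0.0, 0.0, 0.0, 0.0, 0.0, 2.35, 0.0, 0.0, 0.0, 0.0, 0.0, 2.3, 0.0, 0.0, 0.0, 0.0, 0.0, 0, 0, 0, 0, 0, 0, 0, 0, 0, 0, 0, 0]'

```text
time: 8.85
position: [0.5193, 0.272, 0.0512]
tool_rot: [1.35, 1.112, -1.35]
ft_force: [0.4, 0.1, -4.1]
grip_width: 0.179
```

```bash
python3 - <<'E'
from h import *
st(); snap('side','s4.png'); 
a=cv2.imread('pics/s4.png')
A=cv2.resize(a[200:360,170:330],None,fx=3.7,fy=3.7,interpolation=cv2.INTER_CUBIC); cv2.imwrite('pics/s4c.png',A)
plan([(0.5185,0.2715,0.024,-11,3)],rt=.02)
E
```

```text
t 8.85 pos [0.5193 0.272  0.0512] yaw -11.05 tilt [-0.0001  0.0003] F [ 0.41  0.15 -4.14] T [ 0.02 -0.1  -0.03] grip 0.179 q7 -0.99
[0.92, -0.04, 0.04, 0.0, 0.0, 0.0, 0.94, -0.04, 0.02, 0.0, 0.0, 0.0, 0.92, -0.04, 0.04, 0.0, 0.0, 0.0]
end [0.51845008 0.2714097  0.02399734] -11.058530390013154
```

View pics/s4c.png

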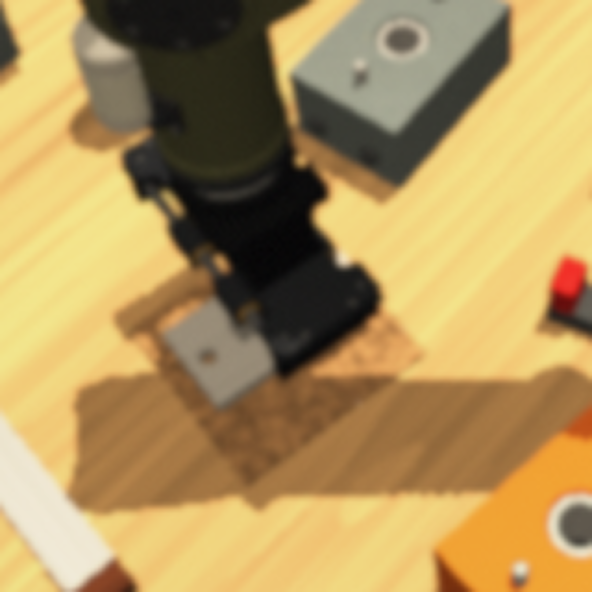

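Emit:
step_arm --increments '[1.0, 0, 0, 0.0, 0.0, 0.0, 1.0, 0, 0, 0.0, 0.0, 0.0, 0.5, 0, 0, 0.0, 0.0, 0.0, 0.2, 0, 0, 0, 0, 0, 0.15, 0, 0, 0, 0, 0, 0, 0, 0, 0, 0, 0]'

```text
time: 9.65
position: [0.5194, 0.2719, 0.0226]
tool_rot: [1.35, 1.112, -1.35]
ft_force: [-1.3, 0.2, -5.0]
grip_width: 0.183
```

```bash
python3 -c "
from h import *
st()"
```

```text
t 9.65 pos [0.5194 0.2719 0.0226] yaw -11.05 tilt [0.0002 0.0001] F [-1.3   0.19 -4.97] T [-0.05 -0.13  0.  ] grip 0.183 q7 -1.01
```

Emit:
step_arm --increments '[0.1, 0, 0, 0, 0, 0, 0, 0, 0, 0, 0, 0]'

```text
time: 9.9
position: [0.5195, 0.2719, 0.022]
tool_rot: [1.35, 1.111, -1.349]
ft_force: [-0.6, -0.2, -0.7]
grip_width: 0.177
```

```bash
python3 -c "
from h import *
st()"
```

```text
t 9.90 pos [0.5195 0.2719 0.022 ] yaw -11.06 tilt [0.0006 0.    ] F [-0.61 -0.16 -0.71] T [-0.07  0.06  0.01] grip 0.177 q7 -1.01
```

Emit:
step_arm --increments '[0.05, 0, 0, 0, 0, 0, 0, 0, 0, 0, 0, 0]'

```text
time: 10.15
position: [0.5195, 0.2719, 0.022]
tool_rot: [1.35, 1.111, -1.349]
ft_force: [-2.4, -2.4, 5.6]
grip_width: 0.178
```

Emit:
step_arm --increments '[0, 0, 0, 0, 0, 0, 0, 0, 0, 0, 0, 0, 0, 0, 0, 0, 0, 0, 0, 0, 0, 0, 0, 0, 0, 0, 0, 0, 0, 0]' --fingers 75

```text
time: 10.78
position: [0.5193, 0.2718, 0.021]
tool_rot: [1.35, 1.112, -1.35]
ft_force: [-0.8, -0.1, 0.1]
grip_width: 0.662
```

Emit:
step_arm --increments '[-2, 0, 0, 0, 0, 0, -4, 0, 0, 0, 0, 0, -5, 0, 0, 0, 0, 0, -5, 0, 0, 0, 0, 0]'

```text
time: 11.28
position: [0.5192, 0.2721, 0.184]
tool_rot: [1.351, 1.111, -1.348]
ft_force: [1.2, -0.2, -0.3]
grip_width: 0.753
```

```bash
python3 -c "
from h import *
st()
plan([(0.58,0.05,0.20,0,5),(0.4755,-0.2145,0.19,-1.5,6)])
print(ctrl.get_state()['joint_positions'])"
```

```text
t 11.28 pos [0.5192 0.2721 0.184 ] yaw -11.02 tilt [0.0013 0.0004] F [ 1.19 -0.15 -0.3 ] T [-0.01 -0.1   0.01] grip 0.753 q7 -0.90
[-0.3, 2.05, 4.15, -0.04, 0.0, 0.0, -0.35, 1.85, 4.2, -0.04, 0.0, 0.0, -0.3, 1.75, 4.25, -0.04, 0.0, 0.0, -0.35, 1.5, 4.35, -0.03, 0.0, 0.0, -0.3, 1.4, 4.4, -0.04, 0.0, 0.0, 0.15, -1.75, 4.4, 0.0, 0.0, 0.0, 0.2, -1.7, 4.4, 0.01, 0.0, 0.0, 0.15, -1.7, 4.45, 0.0, 0.0, 0.0, 0.15, -1.65, 4.45, 0.01, 0.0, 0.0, 0.15, -1.65, 4.4, 0.0, 0.0, 0.0, 0.2, -1.65, 4.45, 0.0, 0.0, 0.0]
end [ 0.47554933 -0.21432386  0.18976969] -1.2835437657830255
[ 0.18094136  0.31023618 -0.84786628  1.64550904  0.24077172  1.2935371
 -0.90179272]
```

Emit:
step_arm --increments '[-0.3, 2.05, 4.15, -0.04, 0.0, 0.0, -0.35, 1.85, 4.2, -0.04, 0.0, 0.0, -0.3, 1.75, 4.25, -0.04, 0.0, 0.0, -0.35, 1.5, 4.35, -0.03, 0.0, 0.0, -0.3, 1.4, 4.4, -0.04, 0.0, 0.0, 0.15, -1.75, 4.4, 0.0, 0.0, 0.0, 0.2, -1.7, 4.4, 0.01, 0.0, 0.0, 0.15, -1.7, 4.45, 0.0, 0.0, 0.0, 0.15, -1.65, 4.45, 0.01, 0.0, 0.0, 0.15, -1.65, 4.4, 0.0, 0.0, 0.0, 0.2, -1.65, 4.45, 0.0, 0.0, 0.0, 0, 0, 0, 0, 0, 0]'

```text
time: 12.78
position: [0.4736, -0.219, 0.1881]
tool_rot: [1.23, 1.193, -1.232]
ft_force: [1.3, 0.5, 0.4]
grip_width: 0.751
```

```bash
python3 - <<'E'
from h import *
st(); snap('side','s5.png');snap('top','t5.png') 
a=cv2.imread('pics/s5.png'); b=cv2.imread('pics/t5.png')
cv2.imwrite('pics/s5c.png',cv2.resize(a[90:350,190:450],None,fx=2.3,fy=2.3,interpolation=cv2.INTER_CUBIC))
cv2.imwrite('pics/t5c.png',cv2.resize(b[130:250,190:350],None,fx=4.8,fy=4.8,interpolation=cv2.INTER_CUBIC))
np.set_printoptions(precision=4,suppress=True)
for c,n in (('side','plate'),('top','plate'),('side','socket_mouth'),('top','socket_mouth'),('side','bracket')):
  for r in ctrl.spot_point(c,n)[:4]: print(c,n,round(r['score'],2),toworld(c,r['xyz']))
for r in ctrl.silhouettes('top','plate')[:1]:
    ys,xs=np.nonzero(r['pixels']); P=np.array([ray('top',u,v,.014)[:2] for u,v in zip(xs,ys)])*1000
    print(r['score'],cv2.minAreaRect(P.astype(np.float32)))
E
```

```text
t 12.78 pos [ 0.4736 -0.219   0.1881] yaw -1.73 tilt [ 0.0001 -0.0022] F [1.29 0.48 0.36] T [-0.03 -0.12 -0.06] grip 0.751 q7 0.30
side plate 0.91 [0.5179 0.2689 0.0037]
top plate 0.72 [0.5974 0.0506 0.0033]
top plate 0.71 [0.5224 0.2731 0.0044]
side socket_mouth 0.92 [ 0.7066 -0.4105  0.0756]
side socket_mouth 0.68 [0.5921 0.0543 0.0744]
side socket_mouth 0.67 [ 0.2988 -0.309   0.0784]
side socket_mouth 0.64 [0.2518 0.2615 0.0749]
top socket_mouth 0.83 [0.5937 0.0456 0.0735]
top socket_mouth 0.82 [0.2572 0.2622 0.0734]
top socket_mouth 0.68 [ 0.7078 -0.4106  0.0827]
top socket_mouth 0.55 [ 0.3057 -0.3134  0.08  ]
side bracket 0.76 [ 0.7074 -0.4111 -0.0006]
side bracket 0.75 [0.5914 0.0537 0.0056]
side bracket 0.67 [ 0.3086 -0.3133  0.0021]
side bracket 0.63 [0.2533 0.2636 0.0051]
0.82 ((519.4774780273438, 271.3940124511719), (131.53701782226562, 70.70040130615234), 78.91783142089844)
```

View pics/s5c.png

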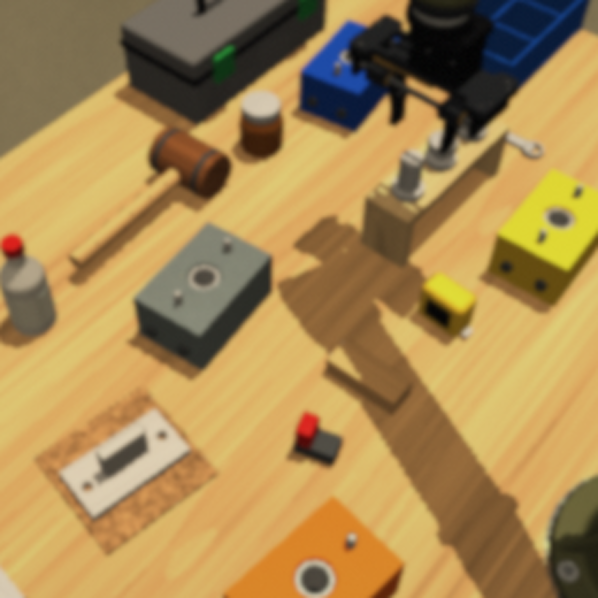

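View pics/t5c.png

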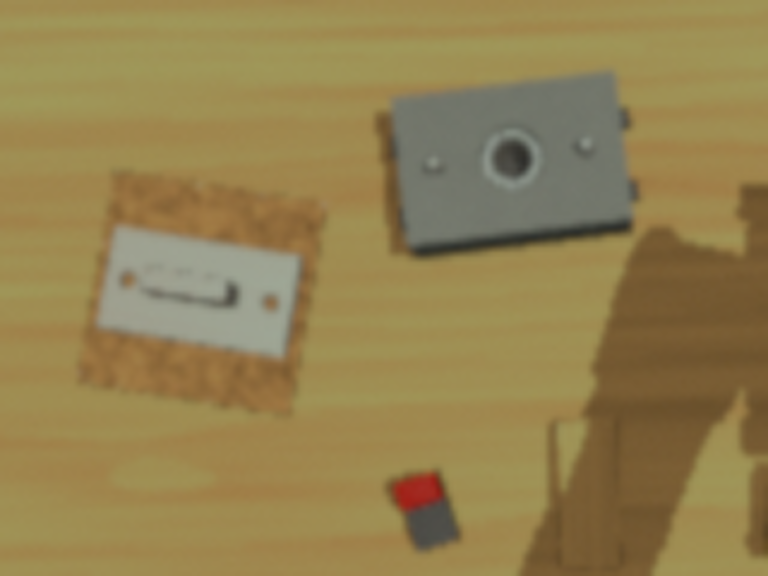

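```bash
python3 - <<'E'
from h import *
np.set_printoptions(precision=4,suppress=True)
# synthesize: rectify plane z=.075 around (0.595,.0515), 0.25mm/px
for c,fn in (('top','t5.png'),('side','s5.png')):
    im=cv2.imread('pics/'+fn)
    W=[( .595-.08,.0515-.1),(.595-.08,.0515+.1),(.595+.08,.0515-.1),(.595+.08,.0515+.1)]
    src=np.float32([proj(c,(x,y,.075)) for x,y in W])
    # out: col=(y-ymin) , row=(x-xmin) at 0.25mm -> 640x800
    dst=np.float32([[0,0],[800,0],[0,640],[800,640]])
    H=cv2.getPerspectiveTransform(src,dst); o=cv2.warpPerspective(im,H,(800,640),flags=cv2.INTER_CUBIC)
    o=o[60:580]; cv2.imwrite('pics/rect_%s.png'%c,o)
E
```

```text
(no output)
```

View pics/rect_top.png

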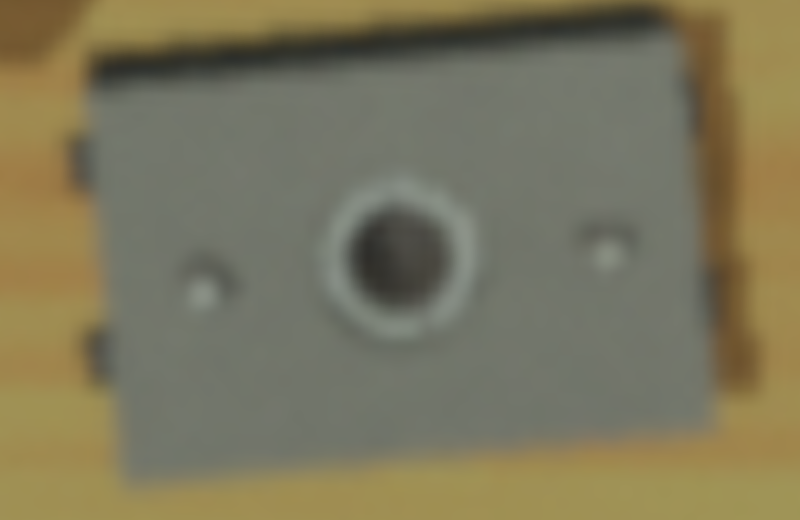

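View pics/rect_side.png

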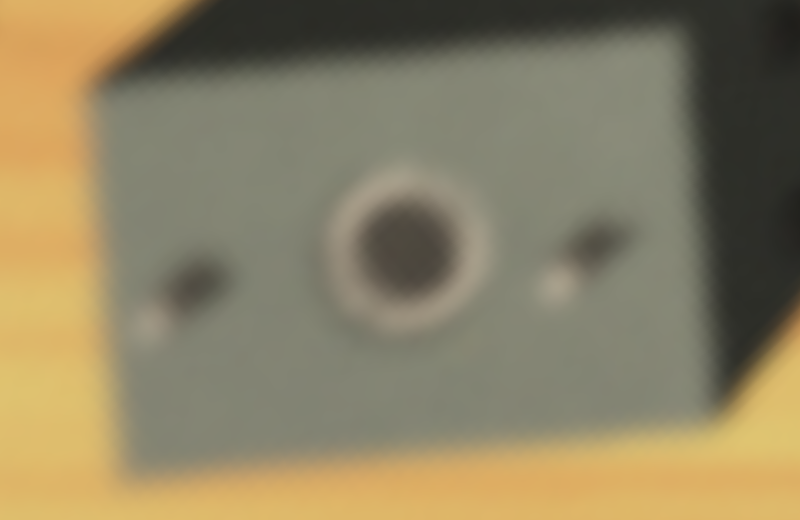

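```bash
python3 - <<'E'
from h import *
st()
plan([(0.4757,-0.215,0.17,-1.5,3),(0.4757,-0.215,0.108,-1.5,4)],rt=.02)
E
```

```text
t 13.18 pos [ 0.4759 -0.2135  0.1873] yaw -1.19 tilt [ 0.0003 -0.    ] F [ 0.37 -0.17  0.17] T [-0.04 -0.07  0.08] grip 0.750 q7 0.30
[0.58, 0.0, 0.06, 0.0, 0.0, 0.0, 0.58, -0.02, 0.04, 0.0, 0.0, 0.0, 0.56, 0.0, 0.06, 0.01, 0.0, 0.0, 1.56, 0.0, 0.0, 0.0, 0.0, 0.0, 1.54, 0.0, 0.0, 0.0, 0.0, 0.0, 1.56, 0.0, 0.0, 0.0, 0.0, 0.0, 1.54, 0.0, 0.0, 0.0, 0.0, 0.0]
end [ 0.47571361 -0.21506862  0.10806178] -1.761045627888647
```

Emit:
step_arm --increments '[1.0, 0, 0.1, 0, 0, 0, 1.0, 0, 0, 0, 0, 0, 0, 0, 0, 0, 0, 0, 0, 0, 0, 0, 0, 0]'

```text
time: 13.68
position: [0.4753, -0.2156, 0.1669]
tool_rot: [1.226, 1.199, -1.226]
ft_force: [0.4, -0.3, 0.2]
grip_width: 0.751
```

```bash
python3 - <<'E'
from h import *
st(); snap('side','s6.png')
a=cv2.imread('pics/s6.png')
cv2.imwrite('pics/s6c.png',cv2.resize(a[90:220,320:450],None,fx=4.5,fy=4.5,interpolation=cv2.INTER_CUBIC))
st()
E
```

```text
t 13.68 pos [ 0.4753 -0.2156  0.1669] yaw -1.31 tilt [-0.0002  0.0002] F [ 0.41 -0.31  0.25] T [-0.07 -0.09 -0.04] grip 0.751 q7 0.29
t 13.72 pos [ 0.4755 -0.2157  0.1672] yaw -1.32 tilt [ 0.0002 -0.0001] F [-0.58  0.19 -0.41] T [ 0.02 -0.12  0.04] grip 0.750 q7 0.29
```

View pics/s6c.png

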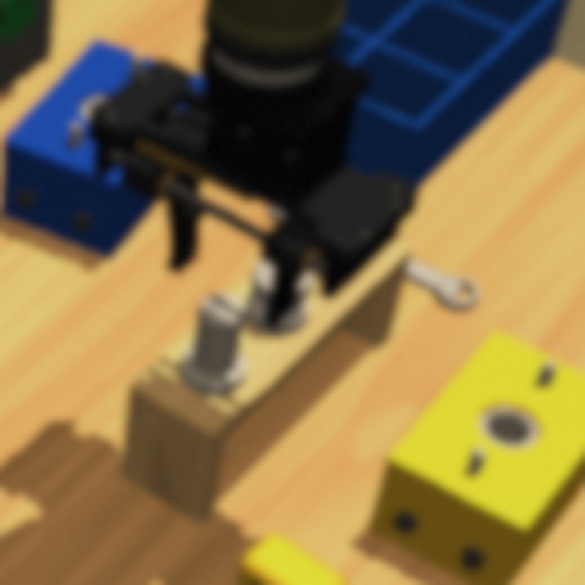

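Emit:
step_arm --increments '[1.5, 0, 0, 0, 0, 0, 1.5, 0, 0, 0, 0, 0, 1.5, 0, 0, 0, 0, 0, 1.4, 0, 0, 0, 0, 0, 0, 0, 0, 0, 0, 0]'

```text
time: 14.35
position: [0.4744, -0.2151, 0.1064]
tool_rot: [1.226, 1.201, -1.227]
ft_force: [0.6, -0.8, 0.5]
grip_width: 0.751
```

Emit:
step_arm --increments '[0, 0, 0, 0, 0, 0, 0, 0, 0, 0, 0, 0, 0, 0, 0, 0, 0, 0, 0, 0, 0, 0, 0, 0, 0, 0, 0, 0, 0, 0, 0, 0, 0, 0, 0, 0]' --fingers 0 --force 6

```text
time: 15.1
position: [0.4761, -0.2158, 0.1085]
tool_rot: [1.226, 1.197, -1.225]
ft_force: [2.9, -0.1, 0.5]
grip_width: 0.344
```

```bash
python3 -c "
from h import *
st()"
```

```text
t 15.10 pos [ 0.4761 -0.2158  0.1085] yaw -1.31 tilt [ 0.0016 -0.0006] F [ 2.94 -0.13  0.5 ] T [-0.07 -0.64 -0.05] grip 0.344 q7 0.26
```

Emit:
step_arm --increments '[0, 0, 0, 0, 0, 0, 0, 0, 0, 0, 0, 0, -0.5, 0, 0, 0, 0, 0, -1, 0, 0, 0, 0, 0, -1.5, 0, 0, 0, 0, 0, -2, 0, 0, 0, 0, 0, -2, 0, 0, 0, 0, 0, -2, 0, 0, 0, 0, 0, 0, 0, 0, 0, 0, 0, 0, 0, 0, 0, 0, 0]' --force 45

```text
time: 16.35
position: [0.4742, -0.2155, 0.1973]
tool_rot: [1.225, 1.2, -1.228]
ft_force: [0.1, 0.9, -2.7]
grip_width: 0.34
```

```bash
python3 - <<'E'
from h import *
st(); snap('side','s7.png')
a=cv2.imread('pics/s7.png')
cv2.imwrite('pics/s7c.png',cv2.resize(a[70:220,310:460],None,fx=4,fy=4,interpolation=cv2.INTER_CUBIC))
for n in('post','post_top','post_seat'):
  for r in ctrl.spot_point('side',n)[:2]: print(n,r['score'],toworld('side',r['xyz']))
st()
plan([(0.595,0.052,0.20,0,7)])
E
```

```text
t 16.35 pos [ 0.4742 -0.2155  0.1973] yaw -1.33 tilt [-0.0024  0.0004] F [ 0.13  0.92 -2.71] T [-0.01 -0.11 -0.01] grip 0.340 q7 0.31
post 0.59 [ 0.4696793  -0.21254602  0.11507804]
post_top 0.85 [ 0.46913261 -0.21537071  0.23737163]
post_top 0.47 [ 7.40736547e-01 -2.27611174e-01 -2.58592438e-04]
post_seat 0.84 [ 0.46925722 -0.21623754  0.17985708]
t 16.55 pos [ 0.4747 -0.2154  0.1971] yaw -1.32 tilt [-0.0017  0.0008] F [-0.5  -0.34 -2.88] T [ 0.   -0.1   0.01] grip 0.334 q7 0.31
[-0.05, 1.65, -3.85, 0.0, 0.0, 0.0, -0.05, 1.6, -3.85, -0.01, 0.0, 0.0, 0.0, 1.7, -3.85, 0.0, 0.0, 0.0, -0.05, 1.65, -3.85, 0.0, 0.0, 0.0, -0.05, 1.65, -3.85, -0.01, 0.0, 0.0, -0.05, 1.75, -3.8, 0.0, 0.0, 0.0, -0.05, 1.7, -3.85, 0.0, 0.0, 0.0]
end [0.59515449 0.05202644 0.20015097] -0.1726229420681033
```

View pics/s7c.png

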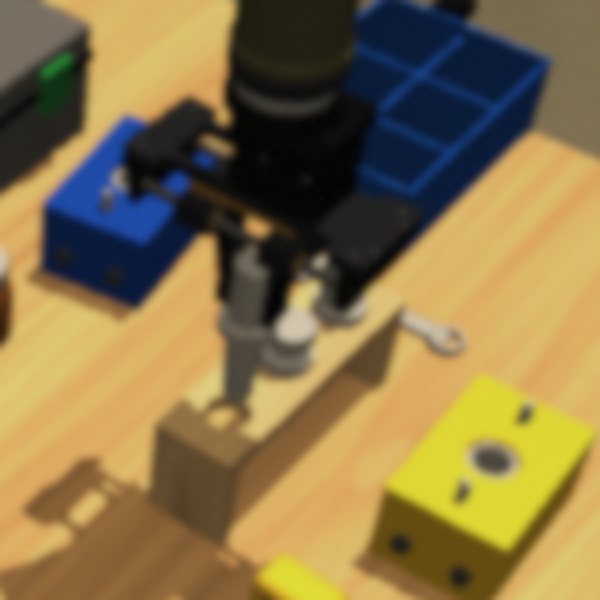

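Emit:
step_arm --increments '[-0.05, 1.65, -3.85, 0.0, 0.0, 0.0, -0.05, 1.65, -3.85, -0.01, 0.0, 0.0, 0.0, 1.65, -3.85, 0.0, 0.0, 0.0, -0.05, 1.65, -3.85, 0.0, 0.0, 0.0, -0.05, 1.65, -3.85, -0.01, 0.0, 0.0, -0.05, 1.75, -3.8, 0.0, 0.0, 0.0, -0.05, 1.7, -3.85, 0.0, 0.0, 0.0, 0, 0, 0, 0, 0, 0, 0, 0, 0, 0, 0, 0, 0, 0, 0, 0, 0, 0]'

```text
time: 17.8
position: [0.5956, 0.0499, 0.2006]
tool_rot: [1.212, 1.206, -1.214]
ft_force: [-0.6, -0.1, -2.6]
grip_width: 0.336
```

```bash
python3 - <<'E'
from h import *
st(); snap('side','s8.png')
a=cv2.imread('pics/s8.png')
cv2.imwrite('pics/s8c.png',cv2.resize(a[110:260,210:360],None,fx=4,fy=4,interpolation=cv2.INTER_CUBIC))
for n in('post','post_top','post_seat'):
  for r in ctrl.spot_point('side',n)[:1]: print(n,r['score'],toworld('side',r['xyz']))
st()
E
```

```text
t 17.80 pos [0.5956 0.0499 0.2006] yaw -0.31 tilt [-0.0008 -0.0012] F [-0.62 -0.06 -2.59] T [-0.01 -0.06  0.07] grip 0.336 q7 -0.30
post 0.86 [0.59526415 0.05530465 0.1206552 ]
post_top 0.65 [0.5932326  0.04819364 0.23980194]
post_seat 0.79 [0.5923742 0.0537341 0.186163 ]
t 18.00 pos [0.5958 0.0508 0.2011] yaw -0.26 tilt [ 0.     -0.0006] F [ 0.68  0.19 -3.81] T [-0.05 -0.08  0.  ] grip 0.337 q7 -0.30
```

View pics/s8c.png

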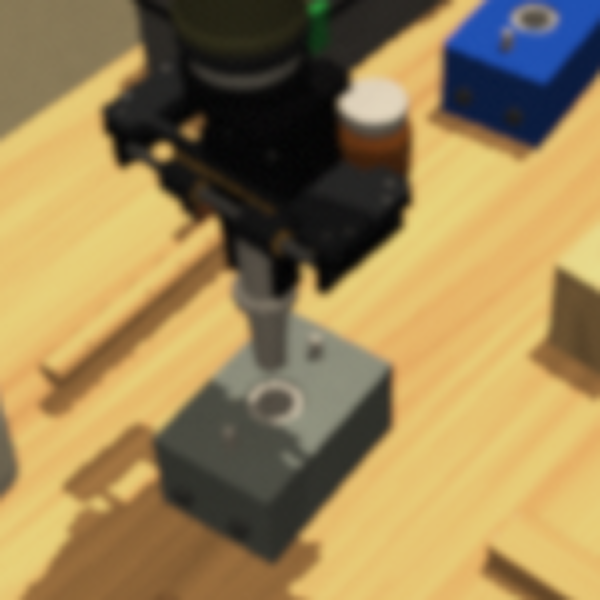

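```bash
python3 - <<'E'
from h import *
c=lambda p:(proj('side',p)-[210,110])*4
print('origin',c((.5955,.0510,.118)),'seat',c((.5955,.0510,.183)),'seat L/R', [c((.5955+d*.778*-1,.051-d*.628,.183)) for d in(-.022,.022)],'tipLR',[c((.5955+d*.778*-1,.051-d*.628,.118)) for d in(-.011,.011)],'sock',c((.595,.052,.075)))
E
```

```text
origin [268.33917107 357.29159134] seat [262.69553718 292.74091559] seat L/R [array([229.02918157, 292.41359606]), array([296.34625401, 293.06808308])] tipLR [array([252.2432956 , 357.14226544]), array([284.43147084, 357.44088407])] sock [271.37956462 398.18545308]
```

Emit:
step_arm --increments '[1.5, 0, -0.1, 0, 0, 0, 1.5, 0, 0, 0, 0, 0, 1.5, 0, 0, 0, 0, 0, 0, 0, 0, 0, 0, 0]'

```text
time: 18.5
position: [0.5945, 0.0525, 0.1538]
tool_rot: [1.209, 1.211, -1.214]
ft_force: [0.1, 1.2, -3.3]
grip_width: 0.333
```

Emit:
step_arm --increments '[1, 0, 0, 0, 0, 0, 1, 0, 0, 0, 0, 0, 1, 0, 0, 0, 0, 0, 0, 0, 0, 0, 0, 0]'

```text
time: 19.0
position: [0.5951, 0.0522, 0.1248]
tool_rot: [1.21, 1.209, -1.213]
ft_force: [-0.4, -0.5, -3.1]
grip_width: 0.335
```

```bash
python3 - <<'E'
from h import *
st()
E
```

```text
t 19.00 pos [0.5951 0.0522 0.1248] yaw -0.18 tilt [-0.002  -0.0006] F [-0.43 -0.53 -3.1 ] T [-0.41 -0.07  0.06] grip 0.335 q7 -0.34
```

Emit:
step_arm --increments '[0.7, 0, 0, 0, 0, 0, 0.5, 0, 0, 0, 0, 0, 0, 0, 0, 0, 0, 0]'

```text
time: 19.38
position: [0.5956, 0.0519, 0.1133]
tool_rot: [1.211, 1.207, -1.213]
ft_force: [0.5, -3.8, -5.5]
grip_width: 0.338
```

```bash
python3 - <<'E'
from h import *
st()
E
```

```text
t 19.38 pos [0.5956 0.0519 0.1133] yaw -0.20 tilt [-0.0008 -0.0011] F [ 0.51 -3.81 -5.49] T [-1.05 -0.05  0.03] grip 0.338 q7 -0.35
```

Emit:
step_arm --increments '[0, 0, 0.1, 0, 0, 0, 0, 0, 0, 0, 0, 0]'

```text
time: 19.62
position: [0.5956, 0.0518, 0.1138]
tool_rot: [1.211, 1.208, -1.212]
ft_force: [0.1, -2.7, -5.4]
grip_width: 0.337
```

```bash
python3 - <<'E'
from h import *
st()
E
```

```text
t 19.62 pos [0.5956 0.0518 0.1138] yaw -0.17 tilt [-0.0006 -0.    ] F [ 0.1  -2.73 -5.42] T [-0.87  0.09 -0.01] grip 0.337 q7 -0.35
```

Emit:
step_arm --increments '[0, 0, 0.15, 0, 0, 0, 0, 0, 0, 0, 0, 0]'

```text
time: 19.88
position: [0.596, 0.0512, 0.1143]
tool_rot: [1.212, 1.208, -1.21]
ft_force: [-0.2, 0.2, -3.2]
grip_width: 0.334
```

```bash
python3 - <<'E'
from h import *
st()
snap('side','s9.png')
a=cv2.imread('pics/s9.png')
cv2.imwrite('pics/s9c.png',cv2.resize(a[150:250,220:340],None,fx=5,fy=5,interpolation=cv2.INTER_CUBIC))
E
```

```text
t 19.88 pos [0.596  0.0512 0.1143] yaw -0.14 tilt [0.0005 0.0011] F [-0.16  0.21 -3.2 ] T [-0.25  0.07 -0.03] grip 0.334 q7 -0.34
```

View pics/s9c.png

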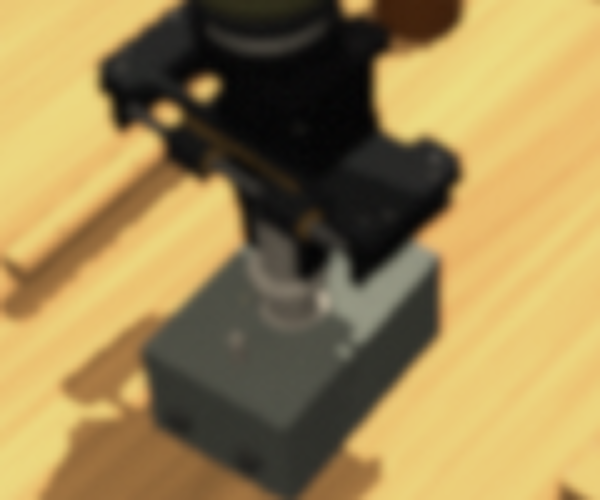

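Force is clear again. Continue lowering gently.

Emit:
step_arm --increments '[0.4, 0, 0, 0, 0, 0, 0.3, 0, 0, 0, 0, 0, 0, 0, 0, 0, 0, 0]'

```text
time: 20.3
position: [0.5957, 0.0507, 0.1067]
tool_rot: [1.211, 1.209, -1.211]
ft_force: [-0.4, 0.3, -3.3]
grip_width: 0.338
```

```bash
python3 - <<'E'
from h import *
st()
E
```

```text
t 20.30 pos [0.5957 0.0507 0.1067] yaw -0.15 tilt [-0.0003  0.0005] F [-0.44  0.34 -3.31] T [-0.08 -0.13  0.02] grip 0.338 q7 -0.35
```

Emit:
step_arm --increments '[0.2, 0, 0, 0, 0, 0, 0.1, 0, 0, 0, 0, 0, 0, 0, 0, 0, 0, 0]'

```text
time: 20.68
position: [0.5958, 0.0504, 0.1039]
tool_rot: [1.211, 1.208, -1.211]
ft_force: [-1.0, 1.1, -3.5]
grip_width: 0.335
```

```bash
python3 - <<'E'
from h import *
st()
E
```

```text
t 20.68 pos [0.5958 0.0504 0.1039] yaw -0.17 tilt [-0.0001  0.0001] F [-1.04  1.12 -3.51] T [-0.06 -0.14 -0.  ] grip 0.335 q7 -0.35
```

Emit:
step_arm --increments '[0.1, 0, 0, 0, 0, 0, 0, 0, 0, 0, 0, 0]'

```text
time: 20.92
position: [0.5959, 0.0504, 0.103]
tool_rot: [1.211, 1.208, -1.211]
ft_force: [-0.6, 0.7, -2.6]
grip_width: 0.339
```

```bash
python3 - <<'E'
from h import *
st()
E
```

```text
t 20.93 pos [0.5959 0.0504 0.103 ] yaw -0.17 tilt [ 0.0001 -0.    ] F [-0.56  0.72 -2.56] T [-0.05 -0.12  0.05] grip 0.339 q7 -0.35
```

Emit:
step_arm --increments '[0.1, 0, 0, 0, 0, 0, 0, 0, 0, 0, 0, 0]'

```text
time: 21.18
position: [0.596, 0.0505, 0.103]
tool_rot: [1.211, 1.207, -1.211]
ft_force: [-2.5, -1.1, 4.8]
grip_width: 0.336
```

```bash
python3 - <<'E'
from h import *
st()
E
```

```text
t 21.18 pos [0.596  0.0505 0.103 ] yaw -0.17 tilt [ 0.0005 -0.0004] F [-2.48 -1.08  4.78] T [-0.11  0.6   0.  ] grip 0.336 q7 -0.35
```

Emit:
step_arm --increments '[0, 0, 0, 0, 0, 0, 0, 0, 0, 0, 0, 0, 0, 0, 0, 0, 0, 0, 0, 0, 0, 0, 0, 0]' --fingers 70

```text
time: 21.68
position: [0.5958, 0.0503, 0.1018]
tool_rot: [1.211, 1.208, -1.211]
ft_force: [-0.1, -0.0, -0.5]
grip_width: 0.67
```

Emit:
step_arm --increments '[-1.5, 0, 0, 0, 0, 0, -2.5, 0, 0, 0, 0, 0, -3, 0, 0, 0, 0, 0, -2, 0, 0, 0, 0, 0]'

```text
time: 22.18
position: [0.5966, 0.0507, 0.1946]
tool_rot: [1.213, 1.206, -1.209]
ft_force: [-0.4, -0.4, 0.1]
grip_width: 0.695
```

Emit:
step_arm --increments '[0, 0, 0, 0, 0, 0, 0, 0, 0, 0, 0, 0, 0, 0, 0, 0, 0, 0, 0, 0, 0, 0, 0, 0, 0, 0, 0, 0, 0, 0]' --fingers 0 --force 40

```text
time: 22.8
position: [0.5956, 0.0503, 0.1916]
tool_rot: [1.211, 1.208, -1.212]
ft_force: [0.6, 0.1, -0.5]
grip_width: 0.214
```

```bash
python3 - <<'E'
from h import *
st(); snap('side','s10.png')
a=cv2.imread('pics/s10.png')
cv2.imwrite('pics/s10c.png',cv2.resize(a[140:260,220:340],None,fx=5,fy=5,interpolation=cv2.INTER_CUBIC))
for n in('post','post_top','post_seat'):
  for r in ctrl.spot_point('side',n)[:1]: print(n,r['score'],toworld('side',r['xyz']))
st()
E
```

```text
t 22.80 pos [0.5956 0.0503 0.1916] yaw -0.16 tilt [-0.0007  0.    ] F [ 0.56  0.12 -0.53] T [ 0.02 -0.13  0.03] grip 0.214 q7 -0.30
post 0.54 [0.59288829 0.05472862 0.01809442]
post_top 0.67 [0.59431417 0.04887016 0.14247732]
post_seat 0.77 [0.59088922 0.0498454  0.08454168]
t 23.00 pos [0.5958 0.0504 0.192 ] yaw -0.17 tilt [-0.0001 -0.    ] F [ 0.01  0.51 -0.16] T [-0.   -0.09  0.01] grip 0.052 q7 -0.30
```

View pics/s10c.png

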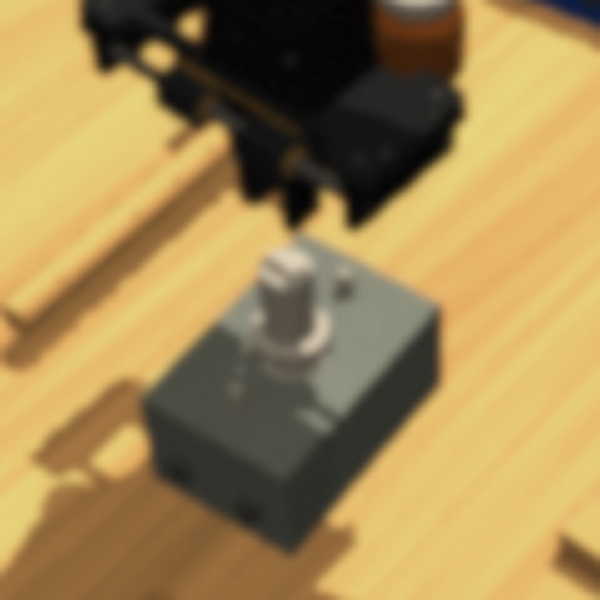

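Emit:
step_arm --increments '[2, 0, 0, 0, 0, 0, 2, 0, 0, 0, 0, 0, 0.4, 0, 0, 0, 0, 0, 0, 0, 0, 0, 0, 0]'

```text
time: 23.5
position: [0.5955, 0.0504, 0.1473]
tool_rot: [1.211, 1.209, -1.212]
ft_force: [0.6, 0.0, 0.2]
grip_width: 0.006
```

Emit:
step_arm --increments '[0.3, 0, 0, 0, 0, 0, 0.2, 0, 0, 0, 0, 0, 0, 0, 0, 0, 0, 0]'

```text
time: 23.88
position: [0.5968, 0.0505, 0.1447]
tool_rot: [1.212, 1.206, -1.21]
ft_force: [-0.9, -0.2, 5.4]
grip_width: 0.004
```

```bash
python3 - <<'E'
from h import *
st()
E
```

```text
t 23.88 pos [0.5968 0.0505 0.1447] yaw -0.17 tilt [ 0.0025 -0.0003] F [-0.93 -0.17  5.36] T [-0.16  0.12  0.02] grip 0.004 q7 -0.33
```

Emit:
step_arm --increments '[0.2, 0, 0, 0, 0, 0, 0.2, 0, 0, 0, 0, 0, 0, 0, 0, 0, 0, 0]'

```text
time: 24.25
position: [0.597, 0.0506, 0.1415]
tool_rot: [1.212, 1.205, -1.209]
ft_force: [-1.5, 0.4, 8.8]
grip_width: 0.004
```

```bash
python3 - <<'E'
from h import *
st()
E
```

```text
t 24.25 pos [0.597  0.0506 0.1415] yaw -0.17 tilt [ 0.0032 -0.0006] F [-1.55  0.42  8.84] T [-0.12  0.38  0.04] grip 0.004 q7 -0.33
```

Emit:
step_arm --increments '[0.2, 0, 0, 0, 0, 0, 0.2, 0, 0, 0, 0, 0, 0, 0, 0, 0, 0, 0]'

```text
time: 24.62
position: [0.597, 0.0505, 0.1375]
tool_rot: [1.212, 1.205, -1.21]
ft_force: [-1.3, -0.8, 9.3]
grip_width: 0.006
```

Emit:
step_arm --increments '[0.15, 0, 0, 0, 0, 0, 0.1, 0, 0, 0, 0, 0, 0, 0, 0, 0, 0, 0]'

```text
time: 25.0
position: [0.597, 0.0505, 0.1355]
tool_rot: [1.212, 1.205, -1.209]
ft_force: [-3.4, 0.5, 11.0]
grip_width: 0.005
```

Emit:
step_arm --increments '[0.1, 0, 0, 0, 0, 0, 0, 0, 0, 0, 0, 0]'

```text
time: 25.25
position: [0.5971, 0.0505, 0.1355]
tool_rot: [1.212, 1.204, -1.21]
ft_force: [-4.8, -0.5, 17.4]
grip_width: 0.006
```

Emit:
step_arm --increments '[0.1, 0, 0, 0, 0, 0, 0, 0, 0, 0, 0, 0]'

```text
time: 25.5
position: [0.5971, 0.0506, 0.1354]
tool_rot: [1.212, 1.204, -1.21]
ft_force: [-7.5, -1.5, 22.2]
grip_width: 0.004
```

Emit:
step_arm --increments '[-0.5, 0, 0, 0, 0, 0, -1.5, 0, 0, 0, 0, 0, -3, 0, 0, 0, 0, 0, -3, 0, 0, 0, 0, 0, -2, 0, 3.5, 0, 0, 0, 0, 0, 5, 0, 0, 0, 0, 0, 5, 0, 0, 0, 0, 0, 4, 0, 0, 0, 0, 0, 0, 0, 0, 0, 0, 0, 0, 0, 0, 0]'

```text
time: 26.75
position: [0.5954, -0.1238, 0.2308]
tool_rot: [1.212, 1.209, -1.21]
ft_force: [0.1, 0.7, -1.2]
grip_width: 0.002
```

```bash
python3 - <<'E'
from h import *
st(); snap('side','s11.png'); snap('top','t11.png')
a=cv2.imread('pics/s11.png'); b=cv2.imread('pics/t11.png')
cv2.imwrite('pics/s11c.png',cv2.resize(a[160:260,220:340],None,fx=5,fy=5,interpolation=cv2.INTER_CUBIC))
np.set_printoptions(precision=4,suppress=True)
for c in('side','top'):
 for n in('post','post_top','post_seat'):
  for r in ctrl.spot_point(c,n)[:2]: print(c,n,round(r['score'],2),toworld(c,r['xyz']))
st()
E
```

```text
t 26.75 pos [ 0.5954 -0.1238  0.2308] yaw -0.14 tilt [0.0002 0.001 ] F [ 0.13  0.68 -1.17] T [-0.02 -0.07 -0.06] grip 0.002 q7 0.01
side post 0.77 [0.5935 0.053  0.0106]
side post_top 0.66 [0.5943 0.0516 0.1353]
side post_top 0.32 [ 0.742  -0.226   0.0025]
side post_seat 0.64 [0.5926 0.0508 0.079 ]
side post_seat 0.38 [ 0.4956 -0.4807  0.0019]
top post 0.45 [0.5933 0.0505 0.0119]
top post_top 0.64 [ 0.7731 -0.1132  0.0009]
top post_top 0.57 [0.5949 0.0536 0.1357]
top post_seat 0.65 [0.594  0.0496 0.0705]
t 27.15 pos [ 0.5954 -0.124   0.2306] yaw -0.11 tilt [ 0.     -0.0001] F [ 0.07 -0.37 -0.21] T [ 0.01 -0.08 -0.  ] grip 0.007 q7 0.01
```

View pics/s11c.png

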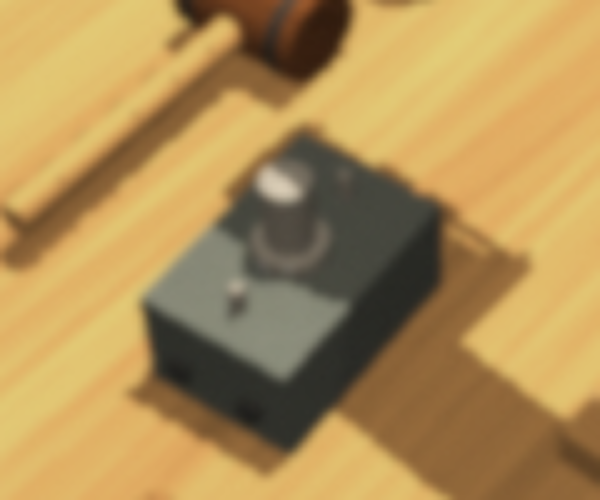

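View pics/t11.png

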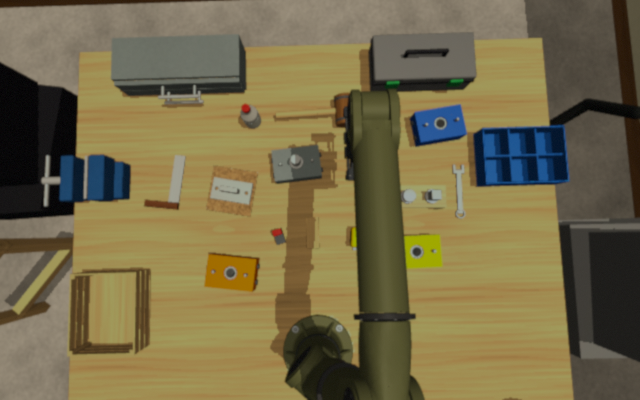

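View pics/s11.png

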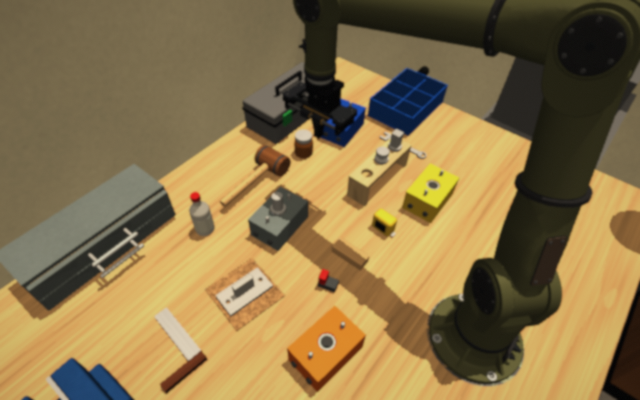

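```bash
python3 -c "
from h import *
st(); print(ctrl.close_job())"
```

```text
t 27.15 pos [ 0.5954 -0.124   0.2306] yaw -0.11 tilt [ 0.     -0.0001] F [ 0.07 -0.37 -0.21] T [ 0.01 -0.08 -0.  ] grip 0.007 q7 0.01
the job is handed in; nothing more can be done
None
```

The job is done and handed in at 27.2 s of the 61 s allowed, with the arm clear of everything.

- **Cover plate:** I lifted it straight and level off the dowels and laid it on the cork mat. The top camera puts its centre within about 1 mm of the mat's centre and lined up with the mat.
- **Post:** I took the round-head post from the rack, lowered it into the socket until it touched, and let go with the collar about 9.5 mm above the block. I then pressed it down with the closed fingers at 9 to 11 N.
- **Collar home:** The post stopped with its top at about 135.4 mm (135 expected). The force then rose to 22 N with no further movement.
- **Last pictures:** The collar is on the block, and both cameras put the post's top at about 135 mm. The other two posts are still in the rack, and no other thing I could see on the bench has moved.

Some readings disagreed:
- **Collar height:** the networks put its underside at 79 mm (side) and 70.5 mm (top) instead of 75 mm. Each disagrees with its own camera's post-top height, so I relied on the contact force and the post's top height.
- **False detections:** they also reported a few low-value post tops and seats on the bare bench, which I ignored.
- **Sideways push:** on the way in, the post was pushed sideways with about 4 N. I shifted it roughly 2.5 mm to clear that before going on.

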